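# Ready the slip tank: strainer into the floor well by feel, cock shut

## Task

Get the empty slip tank ready for filling. Take the long-stemmed strainer by its cross grip, set it down lightly in the middle of the tank's floor and from there slide it about over the floor until its cup drops into the well and its flange lies flat on the floor, and leave it standing in it; also turn the lever of the drain cock fully shut. Leave the other things on the table where they stand.

Things in the scene. Friction and masses are not known exactly. Their poses are not given: they have to be found in the camera images.
- tank: open round steel slip tank, fixed: 210 mm outer diameter, rim 107 mm above the table, wall 4 mm; two loop grips on its own +x and -x sides stand out to 132 mm from its axis, 80 to 88 mm high. Origin: centre of its underside, on the table; z up; its own -y points out along the pipe of the drain cock
- tank_floor (a point): centre of the tank's level floor plate (98 mm radius, faced with smooth, slippery, soft black rubber), on its surface, 22 mm above the tank's origin. In the plate is one round well, 58 mm across (62 mm at its bevelled mouth), 18 mm deep, its centre 48 mm from this point. The plate lies in the tank at any angle, firmly, so the side on which the well lies is neither known nor tracked: feel for it
- strainer: steel strainer, about 0.2 kg, standing loose on the table: a flat-bottomed cup 14 mm deep, 38 mm wide below and 50 mm above, under a flange 72 mm across and 4 mm thick, with a 9 mm stem. Origin: centre of the cup's underside; z up the stem. Origin height over the tank's origin: 22 mm on the floor beside the well, 8 mm home in the well with its flange on the floor
- grip (a point): middle of the strainer's wooden cross grip, 130 mm above its underside: a bar 74 mm long (along the strainer's x), 16 mm wide (its y), 26 mm high
- cock_lever (a joint): lever of the drain cock, turning about an upright axis: 0 = lever in line with the pipe, pointing straight out from the tank (open), 1.571 = square to the pipe, pointing along the tank's own +x (shut, at its stop); it grows counter-clockwise seen from above. It is stiff (about 2 N, 60 mm from its axis) and stays where it is left
- cock_stem (a point): point on the lever's turning axis, in the middle of the lever's thickness, 147 mm from the tank's axis along the tank's own -y, 62 mm above the table
- lever_end (a point): outer end of the lever, 82 mm from its axis, 61 mm above the table. A black sleeve 19 mm wide, 11 mm high covers the lever from 26 to 84 mm from its axis. Below it are the brass cock (56 mm high at the axis) and its outlet (41 mm high, to 40 mm out along the pipe)
- paint_tin: grey dripped tin, 101 mm in diameter, 134 mm high, loose; origin: centre of its underside. To be left alone
- slip_beaker: pale beaker, 70 mm in diameter, 78 mm high, loose; origin: centre of its underside. To be left alone
- pigment_jar: jar with lid, 68 mm in diameter, 104 mm high, loose; origin: centre of its underside. To be left alone
- water_bottle: clear plastic bottle, 60 mm in diameter, 215 mm high, loose; origin: centre of its underside. To be left alone
- black_mug: black mug, 100 mm by 150 mm with its handle (at its own -y), 128 mm high, loose; origin: centre of that footprint, on the table. To be left alone
Mind the look-alikes: they are no part of the job. What is shaped like the strainer but green is not meant.

How it is judged:
On the way, in this order (a step that is already met when the one before it is completed fails the run):
1. the strainer has been set on the floor of the tank, outside the well (z of strainer in the frame of tank between 0.017 and 0.029 m and horizontal distance between strainer and tank below 0.078 m and angle between strainer's own z axis and vertical below 0.2 rad and contact force between strainer and tank above 0.3 N), for 0.2 s.
2. the strainer's cup has dropped into the well, its flange flat on the floor (z of strainer in the frame of tank below 0.0115 m and horizontal distance between strainer and tank below 0.06 m and angle between strainer's own z axis and vertical below 0.08 rad), for 0.2 s.
At the end, for the whole second after the job is handed in: The strainer stands released and at rest in the well: its underside less than 11.5 mm above the tank's underside (8 mm when home), within 60 mm of the tank's axis and less than 0.08 rad out of upright; the cock's lever is past 1.45 of its 1.571 rad. Either job may be done first (all of step 2 and linear speed of strainer below 0.02 m/s and value of joint cock_lever above 1.45 rad); the robot touches nothing.
It fails at once if another thing on the table was shoved more than 30 mm or knocked over (distance of any of paint_tin, slip_beaker, pigment_jar, water_bottle, black_mug from where it was at the start of the episode above 0.03 m or angle between any of paint_tin, slip_beaker, pigment_jar, water_bottle, black_mug's own z axis and vertical above 0.5 rad).
It fails at once if the strainer was pressed or banged against the tank with more than 100 N (contact force between strainer and tank above 100 N).
It also fails if it takes over 72 s, if anything falls off the work surface, if the arm or the gripper's body presses on something with over 40 N, if the wrist force passes 120 N, or if a joint passes its speed limit or range.

## Robot

A 6-joint arm with a two-finger parallel gripper is mounted at the origin on the work surface; the furniture and walls round the work are solid. World frame = base frame: x ahead of the robot, y to its left, z up, the work surface at z = 0. Lengths are in m, angles in rad, forces in N, time in s.
With the tool pointing down it reaches from about 0.3 to 0.775 m from the base axis. Payload 14.6 kg.
Tool frame: the origin (TCP) lies at the very end of the fingers, on their centre line; the grasp point (between the pads) lies 19 mm behind it (ctrl.hold_point_z is the distance from the TCP to the grasp point, in m); x points along the fingers, y is the direction in which the jaws open and shut, and the axes are right-handed (so a half turn about x gives the same grasp; the last joint's range is limited). The gripper opens to 94 mm and grips with 3 to 60 N. Pads are 16 mm wide; open, the fingers measure 119 mm over their backs; the gripper's body (75 mm by 177 mm) begins 78 mm behind the grasp point.
Start: joints at [1.21, 0.3, 1.521, -0, 1.321, -0.067], TCP at [0.159, 0.526, 0.205] pointing down, gripper open.
Joint ranges: [-3.03, 3.03], [-0.79, 2.21], [0.23, 2.52], [-1.04, 4.18], [0, 3.07], [-2.55, 2.55]. Speed limits (rad/s): [2.22, 2.22, 2.57, 3.14, 3.14, 3.14].

## Interface

Orientations are given as [roll, pitch, yaw] about the fixed x, y, z axes, in that order (R = Rz(yaw) Ry(pitch) Rx(roll)).
In Python, from station import get_obs, camera, ticket, ctrl gives the robot as it stands.
- The arm moves only by the tool step_arm, never from a script. Its argument "motion" is a list that holds one entry, the list of rows, each a list of 6 numbers: the shift along the tool's x, y, z in m, then the turn, a rotation vector about the tool's x, y, z in degrees. A call has 1 to 12 rows; each row shifts and turns the commanded pose from where the row before left it, along the tool's axes as they then stand; what a row does not reach is not made up. A row lasts 1/8 s, in which the tool goes at most 62.5 mm and 10.7 degrees, less where a joint would pass 70% of its speed; a pose out of reach is approached as far as the arm can. A call is refused whole if a number of a shift passes 0.0625 or a number of a turn 10.7, either way. A call with a gripper value outside its range is refused whole. "fingers" is the finger opening in m, from 0 to 0.094, set as the call begins (left out, the last holds). The fingers move at their own pace and stop on an object; "squeeze" is the grip in N (left out, the last holds). Time passes only in rows, so rows that do not move let the fingers close. It gives the time, the measured TCP pose, the force and the opening at its end, in the units of the state.
- get_obs(): the state, without advancing time (a new reading comes with each control period).
- camera(name): name is "scene" or "top" or "wrist"; returns a dict with "pixels" (420x560x3 uint8, red, green, blue), "fx", "fy", "cx", "cy" (pixels), "k1" (the pictures are not rectified: a ray, as slopes to the right and down, at radius r is drawn at 1 + k1 r^2 times it, then the intrinsics apply), "extrinsics" (4x4, takes a point from world to camera coordinates); the wrist camera has in their place "T_tool_cam" (4x4, takes a point from camera to tool coordinates, whose origin is the TCP and whose axes are the tool frame's). Camera axes: x right, y up, looking along -z (the intrinsics and any distortion apply to the point x, -y, -z); pixel columns grow to the right and rows downward; lengths in m; the calibration is good to about 2 mm. A picture is of the moment at which its call begins: read the wrist's pose just before it. There is no depth.
- ticket.hand_in(): hands the job in, once; it reports no verdict.
The state is a dict: "time_s": time; "qpos": joint angles; "joint_vel": joint speeds; "tau": joint torques, N m; "ee_pos": TCP position; "eef_rot": TCP orientation; "force": force on the tool from outside, world axes, zero at the start; "moment": the same for the moment, N m; "grip_width": finger opening in m.
Only numpy, scipy, OpenCV 4.12 (cv2) and the standard library are available. Lean on these libraries where they do the work, as an engineer would, in place of code of your own. Each camera call takes 0.05 s, during which the arm holds its last target.

## Working session

There is one attempt and no reset: what is moved stays moved. The work goes in short steps, Python scripts to look and compute and a tool call to move; the robot and the scene stay as the last step left them, time stands still between calls to the robot, and variables do not carry over. Pictures are saved under pics/ and viewed, and the job is handed in when it is done.

Besides the shell and the picture viewer there is one more tool, called in YAML: its name, and indented under it one key for each argument. step_arm: Moves the arm, as the interface text tells. Its arguments: {"type":"object","properties":{"motion":{"type":"array","items":{"type":"array","items":{"type":"array","items":{"type":"number"}}}},"fingers":{"type":"number"},"squeeze":{"type":"number"}},"required":["motion"]}

```bash
ls; mkdir -p pics; python3 - <<'E'
from station import get_obs,camera,ctrl
import cv2,numpy as np
print(get_obs(), ctrl.hold_point_z)
for n in ("scene","top","wrist"):
    c=camera(n); cv2.imwrite(f"pics/{n}0.png",c["pixels"][:,:,::-1])
    print(n,{k:(np.round(v,4).tolist() if hasattr(v,'shape') else v) for k,v in c.items() if k!="pixels"})
E
```

```text
pics
{'time_s': 0.0, 'qpos': array([ 1.21035902e+00,  3.00452795e-01,  1.52158629e+00, -1.66807471e-05,
        1.32068823e+00, -6.66120227e-02]), 'joint_vel': array([-0.0001485 , -0.00076189, -0.0010402 , -0.0002609 ,  0.0012276 ,
        0.00118649]), 'tau': array([-7.48571620e-04, -5.31818676e+01, -3.52739418e+01,  7.08112679e-02,
        2.44912470e-02, -1.01363171e-04]), 'ee_pos': array([0.15920928, 0.52617875, 0.20489416]), 'eef_rot': array([-1.62316978,  1.56966155, -1.91699093]), 'force': array([0.86217632, 0.22261652, 0.12600036]), 'moment': array([-0.00019029, -0.02187841, -0.023495  ]), 'grip_width': 0.09401148903365711} 0.0188
scene {'fx': 440.0242871355659, 'fy': 440.0242871355659, 'cx': 284.8285766074172, 'cy': 202.74870362287078, 'k1': -0.14617554199903593, 'extrinsics': [[-0.9444, 0.3286, -0.0116, 0.4606], [-0.2399, -0.6643, 0.7079, -0.033], [0.2249, 0.6713, 0.7062, -1.2432], [0.0, 0.0, 0.0, 1.0]]}
top {'fx': 539.4571882503838, 'fy': 539.4571882503838, 'cx': 276.09691279015556, 'cy': 210.17664293881955, 'k1': -0.07453660765879265, 'extrinsics': [[-0.0008, -0.9999, -0.011, -0.0885], [0.9947, -0.002, 0.1032, -0.4496], [-0.1032, -0.0108, 0.9946, -1.6157], [0.0, 0.0, 0.0, 1.0]]}
wrist {'fx': 291.44629493161165, 'fy': 291.44629493161165, 'cx': 276.04655387236073, 'cy': 205.38463711405396, 'k1': -0.05864373178694853, 'T_tool_cam': [[-0.001, 0.2683, -0.9633, -0.1797], [1.0, 0.0013, -0.0006, 0.0008], [0.0011, -0.9633, -0.2683, -0.0783], [0.0, 0.0, 0.0, 1.0]]}
```

View pics/scene0.png

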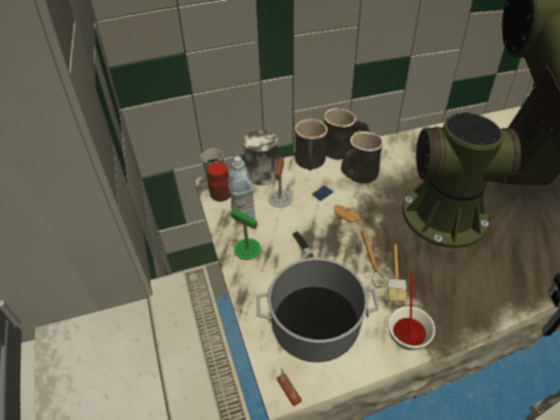

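View pics/top0.png

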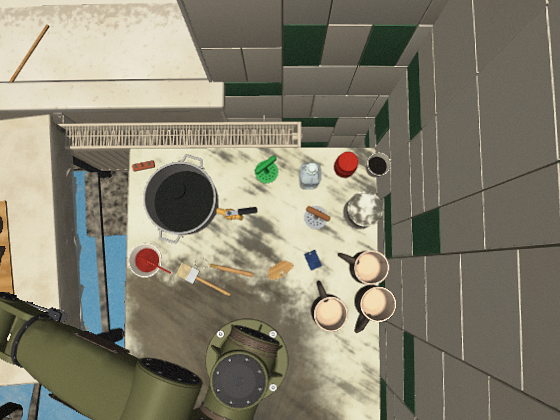

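View pics/wrist0.png

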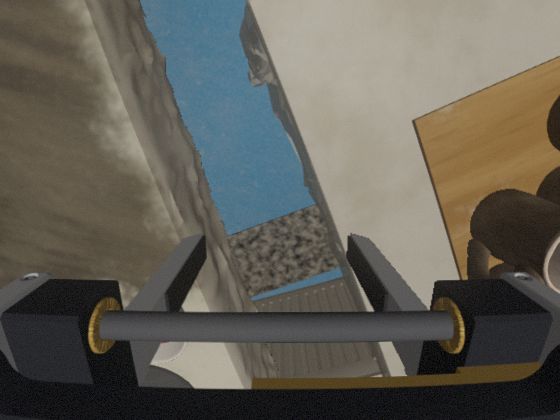

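Candidates for the strainer are the wood-grip steel one at top (317,214) and the green one at top (266,170). I choose the wood-grip one. Next I'll crop close on it and on the tank.

```bash
python3 - <<'E'
import cv2,numpy as np
t=cv2.imread("pics/top0.png"); s=cv2.imread("pics/scene0.png")
a=cv2.resize(t[140:250,130:270],None,fx=5,fy=5,interpolation=cv2.INTER_CUBIC)
cv2.imwrite("pics/tankcrop.png",a)
g=np.clip(a.astype(float)*3,0,255).astype(np.uint8);cv2.imwrite("pics/tankbright.png",g)
b=cv2.resize(t[140:240,250:400],None,fx=5,fy=5,interpolation=cv2.INTER_CUBIC);cv2.imwrite("pics/strcrop.png",b)
c=cv2.resize(s[140:270,190:350],None,fx=4,fy=4,interpolation=cv2.INTER_CUBIC);cv2.imwrite("pics/scrop.png",c)
E
```

```text
(no output)
```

View pics/tankbright.png

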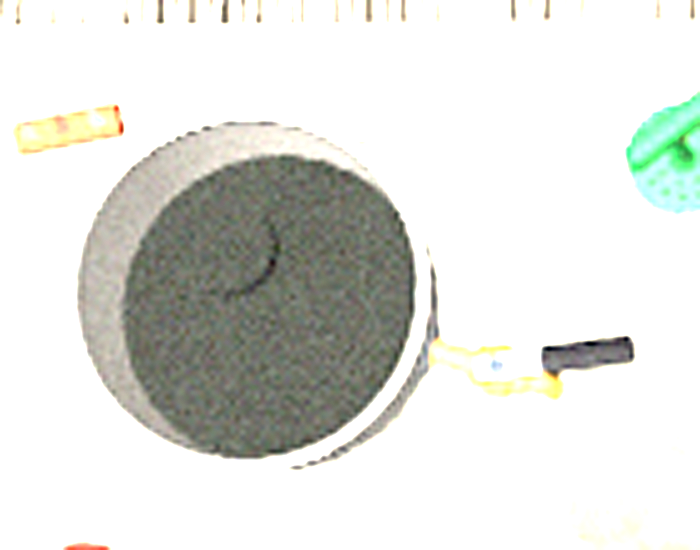

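View pics/tankcrop.png

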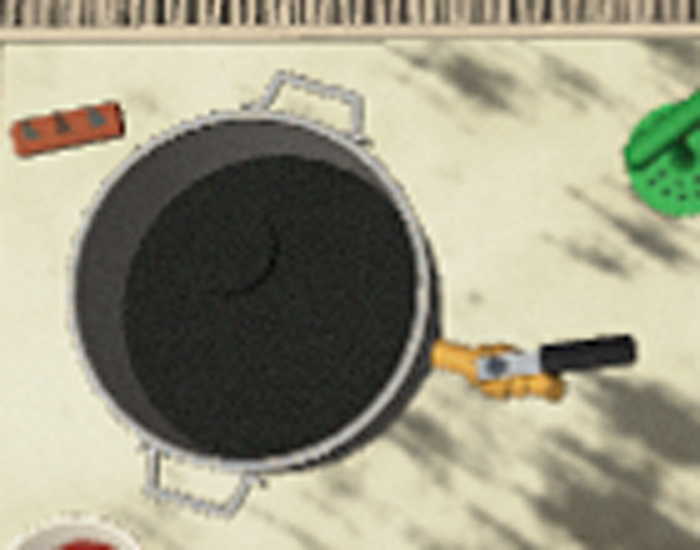

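View pics/strcrop.png

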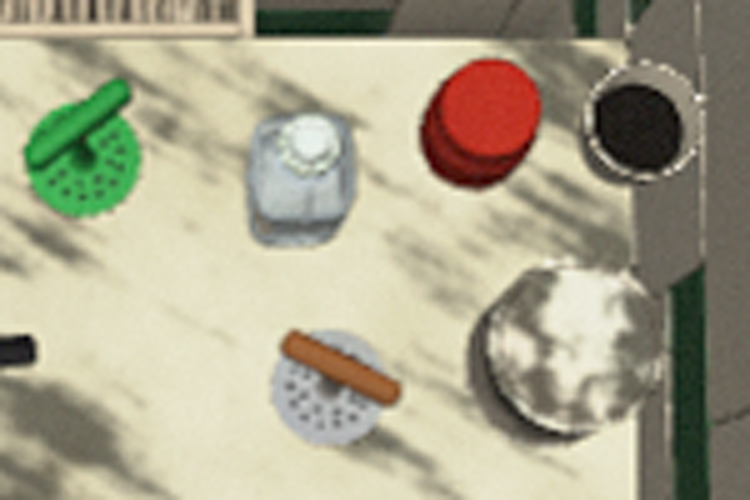

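View pics/scrop.png

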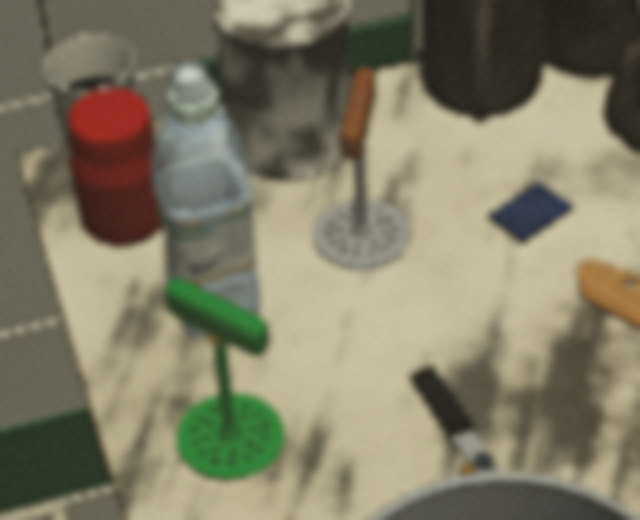

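The steel strainer with the brown bar is confirmed in the crop at top (317,213). The brightened tank crop also shows a faint shadow arc, which may be the well mouth, around top (178,189). Next I'll measure.

```bash
cat > h.py <<'E'
import numpy as np,cv2
from station import get_obs,camera
from scipy.spatial.transform import Rotation as R
def cam(n):
    o=get_obs(); c=camera(n)
    if n=="wrist":
        T=np.eye(4);T[:3,:3]=R.from_euler('xyz',o['eef_rot']).as_matrix();T[:3,3]=o['ee_pos']
        M=T@c['T_tool_cam']
    else: M=np.linalg.inv(c['extrinsics'])
    c['M']=M; return c
def rays(c,uv):
    uv=np.asarray(uv,float).reshape(-1,1,2)
    K=np.array([[c['fx'],0,c['cx']],[0,c['fy'],c['cy']],[0,0,1]])
    p=cv2.undistortPoints(uv,K,np.array([c['k1'],0,0,0,0.]))[:,0]
    d=np.c_[p[:,0],-p[:,1],-np.ones(len(p))]@c['M'][:3,:3].T
    return c['M'][:3,3],d
def onz(c,uv,z):
    o,d=rays(c,uv); return o+d*((z-o[2])/d[:,2])[:,None]
def tri(l):
    A=np.zeros((3,3));b=np.zeros(3)
    for c,uv in l:
        o,d=rays(c,[uv]);d=d[0]/np.linalg.norm(d[0]);P=np.eye(3)-np.outer(d,d);A+=P;b+=P@o
    x=np.linalg.solve(A,b); return x,[np.linalg.norm(np.cross(x-rays(c,[uv])[0],rays(c,[uv])[1][0]/np.linalg.norm(rays(c,[uv])[1][0]))) for c,uv in l]
def proj(c,X):
    p=np.linalg.inv(c['M'])@np.r_[X,1];x,y=p[0]/-p[2],-p[1]/-p[2];f=1+c['k1']*(x*x+y*y)
    return np.array([c['fx']*x*f+c['cx'],c['fy']*y*f+c['cy']])
def fitc(P,r=None):
    from scipy.optimize import least_squares
    f=(lambda q:np.hypot(P[:,0]-q[0],P[:,1]-q[1])-(q[2] if r is None else r))
    s=least_squares(f,[*P[:,:2].mean(0),r or .1],loss='soft_l1',f_scale=.003)
    return s.x,np.abs(s.fun).mean()
def show(c,name,box=None,k=1,gain=1):
    im=c['pixels'][:,:,::-1]
    if box: im=im[box[1]:box[3],box[0]:box[2]]
    im=np.clip(im.astype(float)*gain,0,255).astype(np.uint8)
    cv2.imwrite(f"pics/{name}.png",cv2.resize(im,None,fx=k,fy=k,interpolation=cv2.INTER_CUBIC))
def go(dst,yaw=None,tcp=None,hold=True):
    """tool-frame shift + turn to place the TCP at dst, pointing down, jaws (y) at angle yaw"""
    o=get_obs();Rm=R.from_euler('xyz',o['eef_rot'])
    d=Rm.inv().apply(np.array(dst)-o['ee_pos'])
    if yaw is None: return d
    best=None
    for y in (yaw,yaw+np.pi):
        yv=np.array([np.cos(y),np.sin(y),0]);xv=np.array([0,0,-1.]);Rt=R.from_matrix(np.c_[xv,yv,np.cross(xv,yv)])
        rv=np.degrees((Rm.inv()*Rt).as_rotvec())
        if best is None or np.linalg.norm(rv)<np.linalg.norm(best): best=rv
    return d,best
E
python3 - <<'E'
from h import *
t=cam("top");s=cam("scene")
P=np.array([[72,285],[77,230],[110,170],[160,128],[240,107],[375,160],[415,215],[435,280],[85,350],[120,415],[180,455],[240,470],[290,466],[340,445],[400,390],[425,340]])/5+[130,140]-.4
print("rim",fitc(onz(t,P,.107)),fitc(onz(t,P,.107),.105))
F=np.array([[123,310],[132,270],[150,230],[180,195],[215,170],[260,156],[300,155],[345,170],[130,360],[150,410],[190,450]])/5+[130,140]-.4
print("floor",fitc(onz(t,F,.022)),fitc(onz(t,F,.022),.098))
W=np.array([[272,220],[278,240],[277,258],[268,276],[252,289],[230,297]])/5+[130,140]-.4
print("well",fitc(onz(t,W,.022),.030))
L=np.array([[495,365],[632,350],[541,358]])/5+[130,140]-.4
print("lever",onz(t,L,.067))
hs={}
for n,c,b in(("top",t,(290,195,345,240)),("scene",s,(260,150,300,195))):
    hsv=cv2.cvtColor(c['pixels'],cv2.COLOR_RGB2HSV);m=np.zeros(hsv.shape[:2],np.uint8)
    sub=cv2.inRange(hsv,(3,110,50),(18,255,220));m[b[1]:b[3],b[0]:b[2]]=sub[b[1]:b[3],b[0]:b[2]]
    cs=max(cv2.findContours(m,0,2)[0],key=cv2.contourArea);r=cv2.minAreaRect(cs);hs[n]=r;print(n,r,cv2.boxPoints(r).tolist())
print("grip top only",onz(t,[hs["top"][0]],.135),onz(t,cv2.boxPoints(hs["top"]),.138))
print("tri",tri([(t,hs["top"][0]),(s,hs["scene"][0])]))
E
```

```text
rim (array([0.48013302, 0.18958052, 0.10623843]), np.float64(0.0014048100551233358)) (array([0.47956625, 0.18951611, 0.105     ]), np.float64(0.0017189983500911325))
floor (array([0.47328437, 0.18536486, 0.09891967]), np.float64(0.0007819777573141779)) (array([0.47383065, 0.18636747, 0.098     ]), np.float64(0.0009186475793668661))
well (array([0.51538369, 0.21893643, 0.03      ]), np.float64(0.000375310428753223))
lever [[ 0.43794511  0.05085909  0.067     ]
 [ 0.446705   -0.03022947  0.067     ]
 [ 0.44205486  0.02362658  0.067     ]]
top ((317.8000183105469, 213.4000244140625), (25.043960571289062, 5.366562843322754), 26.56505012512207) [[305.3999938964844, 210.20001220703125], [307.8000183105469, 205.4000244140625], [330.2000427246094, 216.60003662109375], [327.8000183105469, 221.4000244140625]]
scene ((278.8511962890625, 167.3609619140625), (5.587442398071289, 21.581499099731445), 12.094758033752441) [[273.8584899902344, 177.32681274414062], [278.3804626464844, 156.224365234375], [283.8439025878906, 157.39511108398438], [279.3219299316406, 178.49755859375]]
grip top only [[ 0.42842463 -0.20820675  0.135     ]] [[ 0.43727217 -0.17310219  0.138     ]
 [ 0.45088632 -0.17996767  0.138     ]
 [ 0.4190015  -0.24287886  0.138     ]
 [ 0.40544525 -0.23597025  0.138     ]]
tri (array([ 0.42961196, -0.20879782,  0.13185369]), [np.float64(0.0009526998800252957), np.float64(0.0009526998800253573)])
```

```bash
python3 - <<'E'
from h import *
t=cam("top");s=cam("scene")
o=get_obs();Rm=R.from_euler('xyz',o['eef_rot']).as_matrix();print(Rm.round(3),get_obs()['time_s'])
print("bottle cap",tri([(t,(311,168)),(s,(237,161))]))
print("green bar",tri([(t,(265.5,164.5)),(s,(244,219))]))
print("tin top centre",onz(t,[(364,209)],.134),"jar",onz(t,[(348,161)],.104))
print(go([.400,-.015,.20],np.radians(-27)))
E
```

```text
[[-0.     0.29   0.957]
 [-0.     0.957 -0.29 ]
 [-1.    -0.    -0.   ]] 0.35
bottle cap (array([ 0.54653341, -0.18647973,  0.20468889]), [np.float64(0.0008218931597225274), np.float64(0.0008218931597224158)])
green bar (array([ 0.57019624, -0.05997398,  0.12796862]), [np.float64(0.00014689058445091277), np.float64(0.00014689058445098937)])
tin top centre [[ 0.44077283 -0.33925855  0.134     ]] jar [[ 0.58472661 -0.29977136  0.104     ]]
(array([ 0.00541668, -0.4484644 ,  0.3872084 ]), array([-7.98327365e+01, -1.00635608e-02,  1.06532663e-02]))
```

step_arm:
  motion:
    - [[0,-0.045,0.0385,0,0,0],[0,-0.045,0.0385,0,0,0],[0,-0.045,0.0385,0,0,0],[0,-0.045,0.0385,0,0,0],[0,-0.045,0.0385,0,0,0],[0,-0.045,0.0385,0,0,0],[0,-0.045,0.0385,0,0,0],[0,-0.045,0.0385,0,0,0],[0,-0.045,0.0385,0,0,0],[0,-0.044,0.0385,0,0,0],[0,0,0,10.6,0,0],[0,0,0,10.6,0,0]]
  fingers: 0
  squeeze: 20

```text
time_s: 1.85
ee_pos: [0.3978, -0.0156, 0.2053]
eef_rot: [-2.676, 1.57, 2.935]
force: [0.4, 0.7, 0.1]
grip_width: 0.0006
```

step_arm:
  motion:
    - [[0.02,0,0,10.6,0,0],[0.02,0,0,10.6,0,0],[0.02,0,0,10.6,0,0],[0,0,0,0,0,0]]

```text
time_s: 2.35
ee_pos: [0.3972, -0.0148, 0.1447]
eef_rot: [-2.051, 1.569, 3.015]
force: [0.1, 0.1, 0.2]
grip_width: 0.0006
```

```bash
python3 - <<'E'
from h import *
o=get_obs();print({k:np.round(v,3) for k,v in o.items()}); print(R.from_euler('xyz',o['eef_rot']).as_matrix().round(3))
t=cam("top");show(t,"top1",(120,130,300,265),4)
w=cam("wrist");show(w,"w1")
print(go([.400,-.018,.052],np.radians(20)))
E
```

```text
{'time_s': np.float64(2.35), 'qpos': array([-0.129,  0.024,  1.993, -0.   ,  1.127, -0.482]), 'joint_vel': array([ 0.   , -0.024, -0.035,  0.001,  0.029, -0.11 ]), 'tau': array([-3.1000e-02, -3.2077e+01, -3.0604e+01,  6.1000e-02, -5.0300e-01,
        2.1740e+00]), 'ee_pos': array([ 0.397, -0.015,  0.145]), 'eef_rot': array([-2.051,  1.569,  3.015]), 'force': array([0.11 , 0.089, 0.176]), 'moment': array([-0.105,  0.022,  0.058]), 'grip_width': np.float64(0.001)}
[[-0.002  0.938  0.346]
 [ 0.     0.346 -0.938]
 [-1.    -0.002 -0.001]]
(array([0.09410645, 0.00075252, 0.0036448 ]), array([ 0.42689687,  0.0116751 , -0.02377328]))
```

View pics/top1.png

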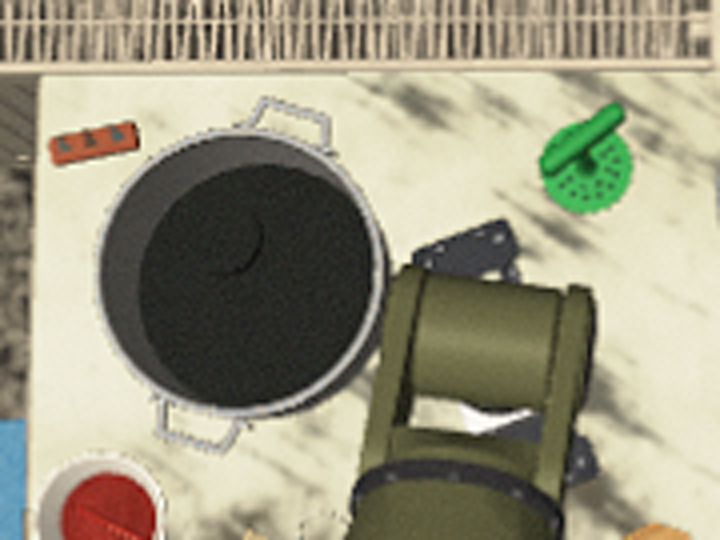

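View pics/w1.png

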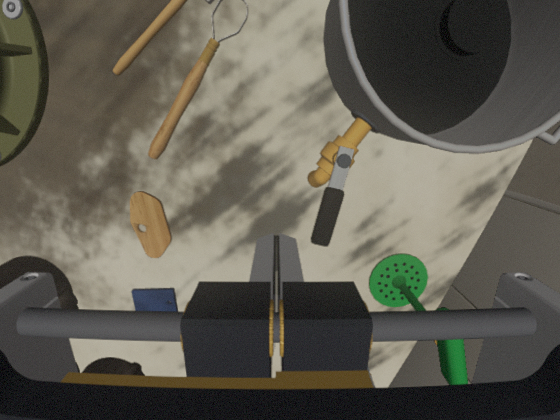

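Wrist view: the lever pivot is at (344,160) and the sleeve end at (320,243). The closed fingers are to its left at (275,240), on the robot side. The well shows dark at about (462,25).

```bash
python3 - <<'E'
from h import *
w=cam("wrist")
print("stem",onz(w,[(344,160)],.066),"tip",onz(w,[(320,243)],.064),"well arc left/top..",onz(w,[(441,22),(452,45),(465,53)],.022))
E
```

```text
stem [[0.43827027 0.05200956 0.066     ]] tip [[ 0.44943233 -0.02958079  0.064     ]] well arc left/top.. [[0.48519094 0.20628974 0.022     ]
 [0.50476038 0.19197114 0.022     ]
 [0.52049304 0.19059778 0.022     ]]
```

step_arm:
  motion:
    - [[0.031,0,0,0,0,0],[0.031,0,0,0,0,0],[0.031,0,0,0,0,0],[0,0.009,0.0026,0,0,0],[0,0.009,0.0026,0,0,0],[0,0.009,0.0026,0,0,0],[0,0.008,0.003,0,0,0],[0,0.008,0.003,0,0,0],[0,0.008,0.003,0,0,0],[0,0,0,0,0,0]]

```text
time_s: 3.75
ee_pos: [0.4521, -0.0131, 0.0524]
eef_rot: [1.1, 1.57, -0.119]
force: [-0.5, 0.5, -0.5]
grip_width: 0.0006
```

step_arm:
  motion:
    - [[0,0.008,0,0,0,0],[0,0.008,0,0,0,0],[0,0.008,0,0,0,0],[0,0.008,-0.0025,0,0,0],[0,0.008,-0.0025,0,0,0],[0,0.004,-0.0025,0,0,0],[0,0,0,0,0,0]]

```text
time_s: 4.62
ee_pos: [0.4904, 0.0095, 0.0525]
eef_rot: [1.373, 1.57, 0.155]
force: [-0.5, -0.4, 0.6]
grip_width: -0.0
```

```bash
python3 - <<'E'
from h import *
o=get_obs();print({k:np.round(v,3) for k,v in o.items()})
w=cam("wrist");show(w,"w2")
E
```

```text
{'time_s': np.float64(4.625), 'qpos': array([-0.055,  0.361,  1.834,  0.   ,  0.946, -0.408]), 'joint_vel': array([-0.007, -0.007,  0.007,  0.   , -0.003, -0.005]), 'tau': array([ 3.2600e-01, -4.9378e+01, -2.8557e+01,  4.6000e-02,  9.9000e-02,
        9.5000e-02]), 'ee_pos': array([0.49 , 0.009, 0.052]), 'eef_rot': array([1.373, 1.57 , 0.155]), 'force': array([-0.456, -0.376,  0.58 ]), 'moment': array([-0.112,  0.029,  0.063]), 'grip_width': np.float64(-0.0)}
```

View pics/w2.png

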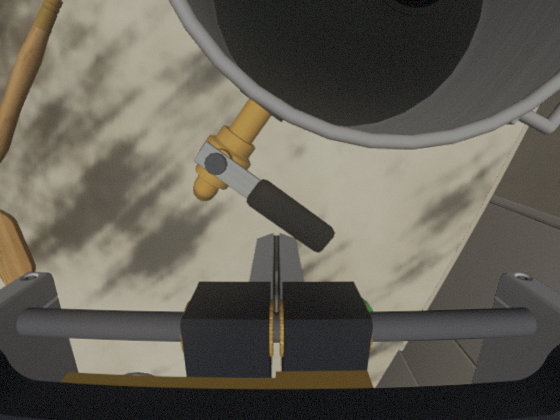

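```bash
python3 - <<'E'
from h import *
w=cam("wrist");p=onz(w,[(215,161),(325,239)],.066);d=p[1]-p[0];print(p,np.degrees(np.arctan2(d[1],d[0])))
# pipe direction
q=onz(w,[(262,110),(215,161)],.045);print(q)
E
```

```text
[[0.43779183 0.05290007 0.066     ]
 [0.51505857 0.03042529 0.066     ]] -16.218262163324557
[[0.45248615 0.08891974 0.045     ]
 [0.43455305 0.04903345 0.045     ]]
```

step_arm:
  motion:
    - [[0,0.0015,-0.002,0,0,0],[0,0.0015,-0.002,0,0,0],[0,0,0,0,0,0]]

```text
time_s: 5.1
ee_pos: [0.4909, 0.0118, 0.0524]
eef_rot: [-0.766, 1.567, -1.985]
force: [-6.7, -22.7, 3.7]
grip_width: 0.0007
```

```bash
python3 - <<'E'
from h import *
o=get_obs();print({k:np.round(v,3) for k,v in o.items() if k in('force','ee_pos')})
w=cam("wrist");show(w,"w3")
E
```

```text
{'ee_pos': array([0.491, 0.012, 0.052]), 'force': array([ -6.696, -22.684,   3.746])}
```

View pics/w3.png

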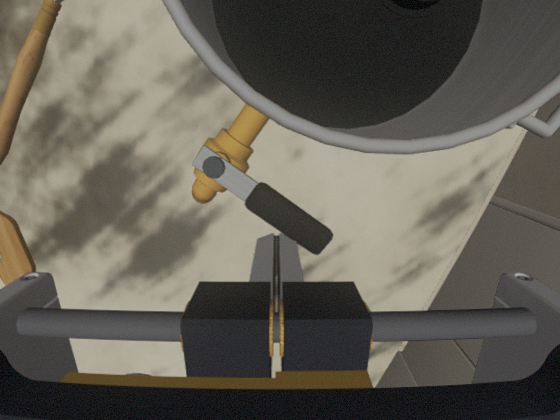

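step_arm:
  motion:
    - [[0,-0.01,0.014,0,0,0],[-0.03,-0.002,0.003,0,0,0],[-0.06,0,0,0,0,0],[-0.05,0,0,0,0,0],[0,-0.028,0.038,0,0,0],[0,-0.028,0.038,0,0,0],[0,-0.028,0.038,0,0,0],[0,-0.028,0.038,0,0,0],[0,0,0,9.4,0,0],[0,0,0,9.4,0,0],[0,0,0,9.4,0,0],[0,0,0,9.4,0,0]]
  fingers: 0.05

```text
time_s: 6.65
ee_pos: [0.4333, -0.1876, 0.1925]
eef_rot: [2.199, 1.57, 0.318]
force: [0.2, 0.4, -0.4]
grip_width: 0.0499
```

step_arm:
  motion:
    - [[0,0,0,9.4,0,0],[0,0,0,0,0,0]]

```text
time_s: 6.9
ee_pos: [0.4333, -0.1875, 0.1925]
eef_rot: [2.237, 1.57, 0.199]
force: [-0.5, -0.9, -0.1]
grip_width: 0.05
```

```bash
python3 - <<'E'
from h import *
o=get_obs();print({k:np.round(v,3) for k,v in o.items() if k in('force','ee_pos','time_s','qpos')})
w=cam("wrist");show(w,"w4"); print(go([.4296,-.2088,.165],np.radians(-27)))
E
```

```text
{'time_s': np.float64(6.9), 'qpos': array([-0.486,  0.137,  1.75 ,  0.   ,  1.254, -0.019]), 'ee_pos': array([ 0.433, -0.188,  0.193]), 'force': array([-0.471, -0.939, -0.064])}
(array([0.02749511, 0.00620674, 0.02072881]), array([ 0.36956495, -0.01167374, -0.01257869]))
```

View pics/w4.png

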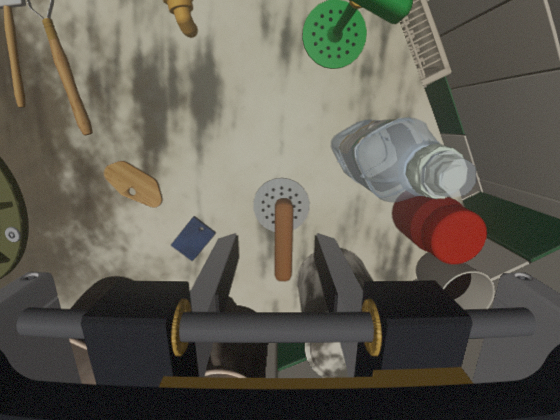

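```bash
python3 - <<'E'
from h import *
w=cam("wrist");b=(260,190,310,290)
hsv=cv2.cvtColor(w['pixels'],cv2.COLOR_RGB2HSV);sub=cv2.inRange(hsv,(3,110,40),(18,255,220));m=np.zeros_like(sub);m[b[1]:b[3],b[0]:b[2]]=sub[b[1]:b[3],b[0]:b[2]]
cs=max(cv2.findContours(m,0,2)[0],key=cv2.contourArea);r=cv2.minAreaRect(cs);print(r)
p=onz(w,cv2.boxPoints(r),.14);print(p,p.mean(0)); 
print("flange",fitc(onz(w,[(254,205),(310,205),(268,183),(298,183),(282,178)],.018),.036))
x,res=tri([(w,r[0]),(cam("top"),(317.8,213.4))]);print(x,res)
print(go([x[0],x[1],.111]))
E
```

```text
((283.4999694824219, 241.0), (16.999996185302734, 77.99998474121094), 0.0)
[[ 0.4075638  -0.23579804  0.14      ]
 [ 0.44001893 -0.17140402  0.14      ]
 [ 0.45254075 -0.17769848  0.14      ]
 [ 0.42113703 -0.24263621  0.14      ]] [ 0.43031513 -0.20688419  0.14      ]
flange (array([ 0.43042518, -0.20964018,  0.036     ]), np.float64(0.0005564777866419096))
[ 0.42916753 -0.20876002  0.13080849] [np.float64(0.00042841313546137166), np.float64(0.00042841313546140657)]
[0.08150913 0.00574101 0.02095274]
```

step_arm:
  motion:
    - [[0,0.006,0.021,0,0,0],[0.021,0,0,0,0,0],[0.03,0,0,0,0,0],[0.03,0,0,0,0,0],[0,0,0,0,0,0]]

```text
time_s: 7.68
ee_pos: [0.4284, -0.2084, 0.1101]
eef_rot: [-1.65, 1.567, 2.596]
force: [-0.6, -0.7, 0.7]
grip_width: 0.0502
```

step_arm:
  motion:
    - [[0,0,0,0,0,0],[0,0,0,0,0,0],[0,0,0,0,0,0],[0,0,0,0,0,0]]
  fingers: 0
  squeeze: 20

```text
time_s: 8.18
ee_pos: [0.4295, -0.209, 0.1119]
eef_rot: [1.499, 1.57, -0.54]
force: [-0.1, 0.3, 2.6]
grip_width: 0.016
```

step_arm:
  motion:
    - [[-0.02,0,0,0,0,0],[-0.04,0,0,0,0,0],[-0.04,0,0,0,0,0],[-0.04,0,0,0,0,0],[0,-0.0177,-0.046,0,0,0],[0,-0.0177,-0.046,0,0,0],[0,-0.0177,-0.046,0,0,0],[0,-0.0177,-0.046,0,0,0],[0,-0.0177,-0.046,0,0,0],[0,-0.0177,-0.046,0,0,0],[0,0,0,0,0,0]]

```text
time_s: 9.55
ee_pos: [0.4588, 0.0878, 0.2511]
eef_rot: [-1.485, 1.57, 2.763]
force: [0.5, -1.3, -2.4]
grip_width: 0.0159
```

```bash
python3 - <<'E'
from h import *
o=get_obs();print({k:np.round(v,3) for k,v in o.items() if k in('force','ee_pos','time_s','qpos','grip_width')})
w=cam("wrist");show(w,"w5"); s=cam("scene");show(s,"s5"); print(go([.470,.183,.25],np.radians(-27)))
E
```

```text
{'time_s': np.float64(9.55), 'qpos': array([0.11 , 0.079, 1.676, 0.   , 1.387, 0.575]), 'ee_pos': array([0.459, 0.088, 0.251]), 'force': array([ 0.457, -1.263, -2.439]), 'grip_width': np.float64(0.016)}
(array([ 0.00116987, -0.03404969, -0.09210275]), array([0.23224115, 0.032347  , 0.02586469]))
```

View pics/w5.png

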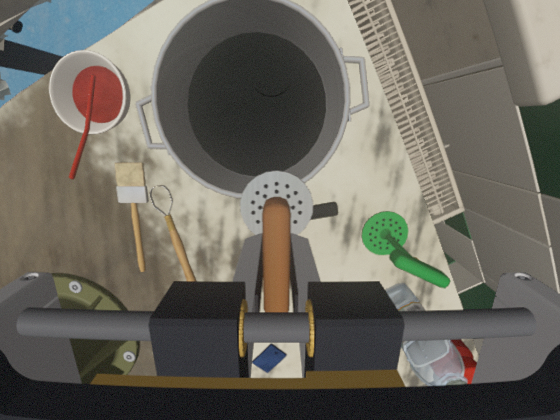

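View pics/s5.png

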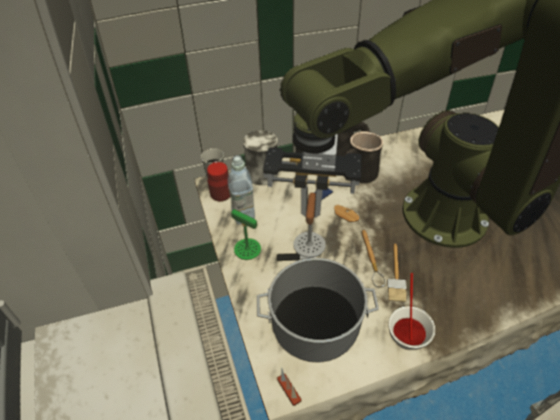

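The strainer hangs straight in the grip. The wrist view shows the whole tank floor with a well arc near (272,90). I'll refine both from this view.

```bash
python3 - <<'E'
from h import *
w=cam("wrist");show(w,"w5c",(140,0,370,200),3.4,2.5)
E
```

```text
(no output)
```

View pics/w5c.png

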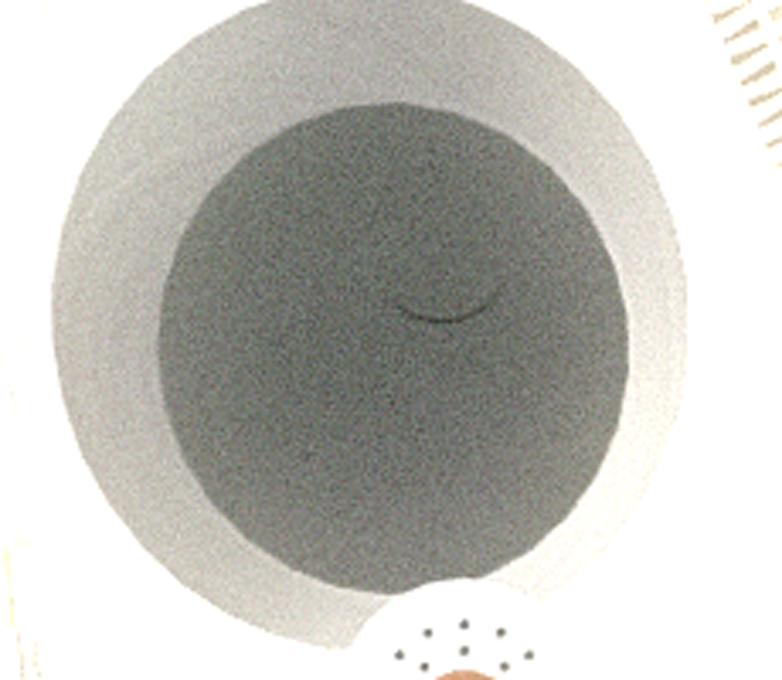

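```bash
python3 - <<'E'
from h import *
w=cam("wrist");k=lambda a:np.array(a)/3.4+[140,0]-.35
F=k([[158,340],[170,270],[200,205],[250,150],[310,118],[394,102],[470,116],[540,156],[590,210],[620,275],[629,350],[610,430],[570,505],[500,565],[170,410],[200,480],[250,540],[310,575],[380,594]])
print(fitc(onz(w,F,.022)))
W=k([[400,306],[420,317],[445,322],[470,317],[490,302]])
p=onz(w,W,.022);print(fitc(p,.030),p)
I=k([[52,310],[57,250],[80,180],[130,100],[200,35],[560,55],[620,110],[665,185],[685,260],[57,380],[90,470],[150,550],[230,610],[330,647]])
print(fitc(onz(w,I,.107)))
E
```

```text
(array([0.48106561, 0.19120132, 0.09264529]), np.float64(0.000604375414751442))
(array([0.51857798, 0.22135193, 0.03      ]), np.float64(0.00038560436457443016)) [[0.49257956 0.20712523 0.022     ]
 [0.49763156 0.19996185 0.022     ]
 [0.5054727  0.19388109 0.022     ]
 [0.51501514 0.19112369 0.022     ]
 [0.52446138 0.19257549 0.022     ]]
(array([0.48038609, 0.19219429, 0.09939183]), np.float64(0.0004925648702096225))
```

step_arm:
  motion:
    - [[0,-0.0162,-0.0463,0,0,0],[0,-0.0162,-0.0463,0,0,0],[0,0,0,0,0,0],[0.028,0,0,0,0,0],[0.028,0,0,0,0,0],[0.028,0,0,0,0,0],[0.025,0,0,0,0,0],[0,0,0,0,0,0],[0,0,0,0,0,0]]

```text
time_s: 10.88
ee_pos: [0.4726, 0.182, 0.1436]
eef_rot: [2.288, 1.569, 0.248]
force: [-0.4, 0.0, -2.0]
grip_width: 0.0156
```

```bash
python3 - <<'E'
from h import *
for i in range(4):
  o=get_obs();print({k:np.round(v,4) for k,v in o.items() if k in('force','ee_pos','time_s','moment')})
E
```

```text
{'time_s': np.float64(10.875), 'ee_pos': array([0.4726, 0.182 , 0.1436]), 'force': array([-0.4198,  0.0118, -2.0349]), 'moment': array([-0.1244,  0.1323,  0.0118])}
{'time_s': np.float64(10.875), 'ee_pos': array([0.4726, 0.182 , 0.1436]), 'force': array([-0.4198,  0.0118, -2.0349]), 'moment': array([-0.1244,  0.1323,  0.0118])}
{'time_s': np.float64(10.875), 'ee_pos': array([0.4726, 0.182 , 0.1436]), 'force': array([-0.4198,  0.0118, -2.0349]), 'moment': array([-0.1244,  0.1323,  0.0118])}
{'time_s': np.float64(10.875), 'ee_pos': array([0.4726, 0.182 , 0.1436]), 'force': array([-0.4198,  0.0118, -2.0349]), 'moment': array([-0.1244,  0.1323,  0.0118])}
```

step_arm:
  motion:
    - [[0.002,0,0,0,0,0],[0.002,0,0,0,0,0],[0.002,0,0,0,0,0],[0.001,0,0,0,0,0],[0,0,0,0,0,0]]

```text
time_s: 11.5
ee_pos: [0.472, 0.1826, 0.1354]
eef_rot: [-0.759, 1.571, -2.798]
force: [-0.6, 0.1, -2.8]
grip_width: 0.0158
```

step_arm:
  motion:
    - [[0.001,0,0,0,0,0],[0,0,0,0,0,0]]

```text
time_s: 11.75
ee_pos: [0.472, 0.1826, 0.1344]
eef_rot: [1.843, 1.571, -0.196]
force: [-0.1, -0.4, -2.1]
grip_width: 0.0157
```

step_arm:
  motion:
    - [[0.001,0,0,0,0,0],[0,0,0,0,0,0]]

```text
time_s: 12.0
ee_pos: [0.4724, 0.1828, 0.1343]
eef_rot: [2.47, 1.57, 0.431]
force: [-1.8, 0.4, 6.1]
grip_width: 0.0158
```

step_arm:
  motion:
    - [[0,0,0,0,0,0],[0,0,0,0,0,0],[0,0.0016,-0.0037,0,0,0],[0,0.0016,-0.0037,0,0,0],[0,0.0016,-0.0037,0,0,0],[0,0.0016,-0.0037,0,0,0],[0,0,0,0,0,0]]

```text
time_s: 12.88
ee_pos: [0.4847, 0.1934, 0.1346]
eef_rot: [2.797, 1.57, 0.758]
force: [-3.9, 0.7, 10.8]
grip_width: 0.0166
```

step_arm:
  motion:
    - [[0,0.0016,-0.0037,0,0,0],[0,0.0016,-0.0037,0,0,0],[0,0.0016,-0.0037,0,0,0],[0,0.0016,-0.0037,0,0,0],[0,0.0016,-0.0037,0,0,0],[0,0.0016,-0.0037,0,0,0],[0,0,0,0,0,0]]

```text
time_s: 13.75
ee_pos: [0.5035, 0.2087, 0.1335]
eef_rot: [2.379, 1.57, 0.34]
force: [1.2, 2.1, 2.1]
grip_width: 0.0154
```

step_arm:
  motion:
    - [[0,0.0016,-0.0037,0,0,0],[0,0.0016,-0.0037,0,0,0],[0,0,0,0,0,0]]

```text
time_s: 14.12
ee_pos: [0.5092, 0.2136, 0.133]
eef_rot: [-0.678, 1.57, -2.717]
force: [-0.0, -0.6, -3.1]
grip_width: 0.0163
```

step_arm:
  motion:
    - [[0,0.0016,-0.0037,0,0,0],[0,0.0012,-0.0028,0,0,0],[0,0,0,0,0,0]]

```text
time_s: 14.5
ee_pos: [0.5147, 0.2182, 0.1334]
eef_rot: [-0.733, 1.571, -2.772]
force: [0.2, -0.4, -2.7]
grip_width: 0.0162
```

The force has gone back to the hanging weight, so the cup is over the well. I'll lower it gently.

step_arm:
  motion:
    - [[0.002,0,0,0,0,0],[0.002,0,0,0,0,0],[0.001,0,0,0,0,0],[0,0,0,0,0,0]]

```text
time_s: 15.0
ee_pos: [0.5156, 0.2188, 0.1307]
eef_rot: [2.525, 1.567, 0.485]
force: [-1.1, 2.6, 14.9]
grip_width: 0.0156
```

step_arm:
  motion:
    - [[0.002,0,0,0,0,0],[0.002,0,0,0,0,0],[0,0,0,0,0,0]]

```text
time_s: 15.38
ee_pos: [0.517, 0.2198, 0.1287]
eef_rot: [2.536, 1.561, 0.497]
force: [0.1, 5.5, 27.4]
grip_width: 0.0157
```

step_arm:
  motion:
    - [[-0.003,0,0,0,0,0],[-0.003,0,0,0,0,0],[0,0,0,0,0,0]]

```text
time_s: 15.75
ee_pos: [0.5144, 0.2179, 0.1302]
eef_rot: [-0.539, 1.57, -2.578]
force: [-0.1, 0.3, -3.0]
grip_width: 0.0157
```

```bash
python3 - <<'E'
from h import *
o=get_obs();print({k:np.round(v,4) for k,v in o.items() if k in('force','ee_pos','time_s','moment')})
w=cam("wrist");show(w,"w6",(160,60,400,260),3.3,2); s=cam("scene");show(s,"s6",(230,180,400,360),3.3,2)
E
```

```text
{'time_s': np.float64(15.75), 'ee_pos': array([0.5144, 0.2179, 0.1302]), 'force': array([-0.0705,  0.2848, -2.9767]), 'moment': array([-0.0302,  0.0336,  0.0009])}
```

View pics/w6.png

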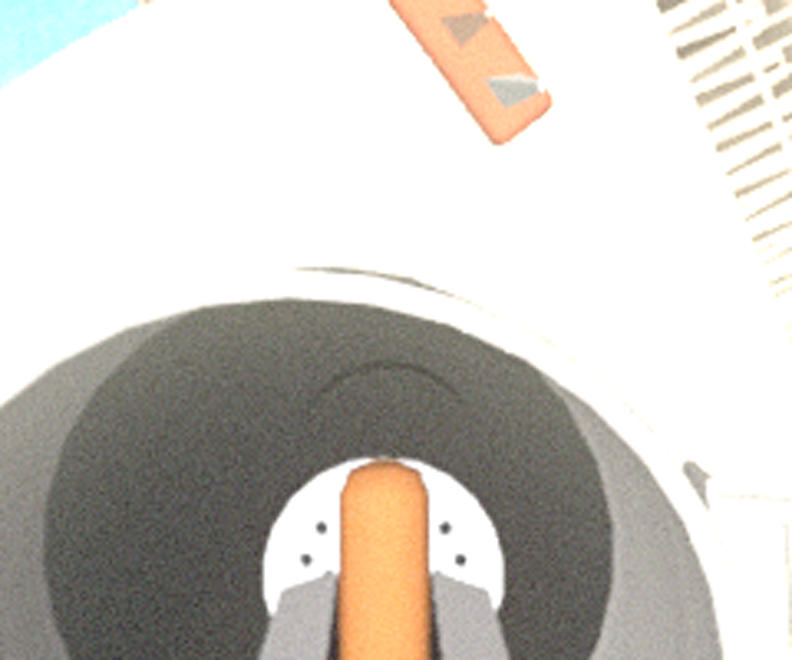

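View pics/s6.png

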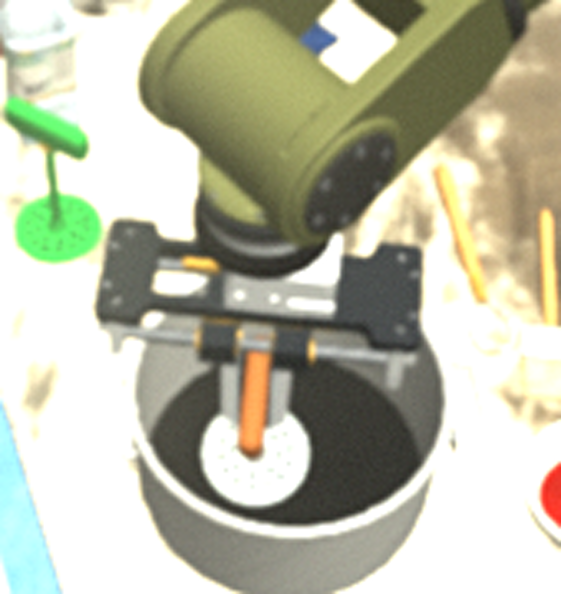

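```bash
python3 - <<'E'
from h import *
w=cam("wrist");k=lambda a:np.array(a)/3.3+[160,60]-.35
Fl=k([[263,565],[272,525],[295,488],[325,467],[355,458],[415,459],[450,472],[480,498],[498,530],[505,565]])
for z in(.034,.038): print("flange",fitc(onz(w,Fl,z)),fitc(onz(w,Fl,z),.036))
W=k([[325,388],[355,370],[387,362],[420,371],[455,396]])
for r in (.029,.031): print("well",fitc(onz(w,W,.022),r),onz(w,W,.022)[2])
F=k([[45,560],[55,490],[100,400],[150,345],[200,312],[290,298],[350,303],[430,318],[540,375],[590,450],[610,530],[612,590]])
print("floor",fitc(onz(w,F,.022)),fitc(onz(w,F,.022),.098)); print(w['M'][:3,3])
E
```

```text
flange (array([0.50199927, 0.1946235 , 0.03704696]), np.float64(0.00019654759827985381)) (array([0.5026256 , 0.19579996, 0.036     ]), np.float64(0.0005020437272089708))
flange (array([0.50269589, 0.19598632, 0.03650941]), np.float64(0.00019370027986744114)) (array([0.503003  , 0.19656154, 0.036     ]), np.float64(0.0003052106845920756))
well (array([0.51736474, 0.22352016, 0.029     ]), np.float64(0.0003539453549553685)) [0.5311519  0.24991136 0.022     ]
well (array([0.51621502, 0.22156981, 0.031     ]), np.float64(0.0005258535817622562)) [0.5311519  0.24991136 0.022     ]
floor (array([0.48241566, 0.19494107, 0.09138697]), np.float64(0.0010640631748889673)) (array([0.47797795, 0.18798991, 0.098     ]), np.float64(0.0026567931983655473))
[0.55000885 0.28854414 0.30966582]
```

The flange is at (0.503,0.196) while the TCP is at (0.514,0.218). Friction has tilted the strainer in the grip by about 12° about the jaw axis. I'll lift it, grip harder and turn the tool to bring the strainer upright.

step_arm:
  motion:
    - [[-0.006,0,0,0,0,0],[-0.006,0,0,0,0,0],[0,0,0,0,6.2,0],[0,0,0,0,6.2,0],[0,0,0,0,0,0],[0,0,0,0,0,0]]
  squeeze: 55

```text
time_s: 16.65
ee_pos: [0.5149, 0.2182, 0.1429]
eef_rot: [3.14, 1.356, 1.101]
force: [-0.7, 0.1, -2.7]
grip_width: 0.0158
```

```bash
python3 - <<'E'
from h import *
o=get_obs();print({k:np.round(v,4) for k,v in o.items() if k in('force','ee_pos','time_s','moment')})
print(R.from_euler('xyz',o['eef_rot']).as_matrix().round(3))
w=cam("wrist");show(w,"w7",(160,60,400,260),3.3,2); s=cam("scene");show(s,"s7",(230,180,400,360),3.3,2)
E
```

```text
{'time_s': np.float64(16.65), 'ee_pos': array([0.5149, 0.2182, 0.1429]), 'force': array([-0.7192,  0.092 , -2.7109]), 'moment': array([-0.2126,  0.2217, -0.0024])}
[[ 0.096  0.892 -0.441]
 [ 0.19  -0.451 -0.872]
 [-0.977  0.    -0.213]]
```

View pics/w7.png

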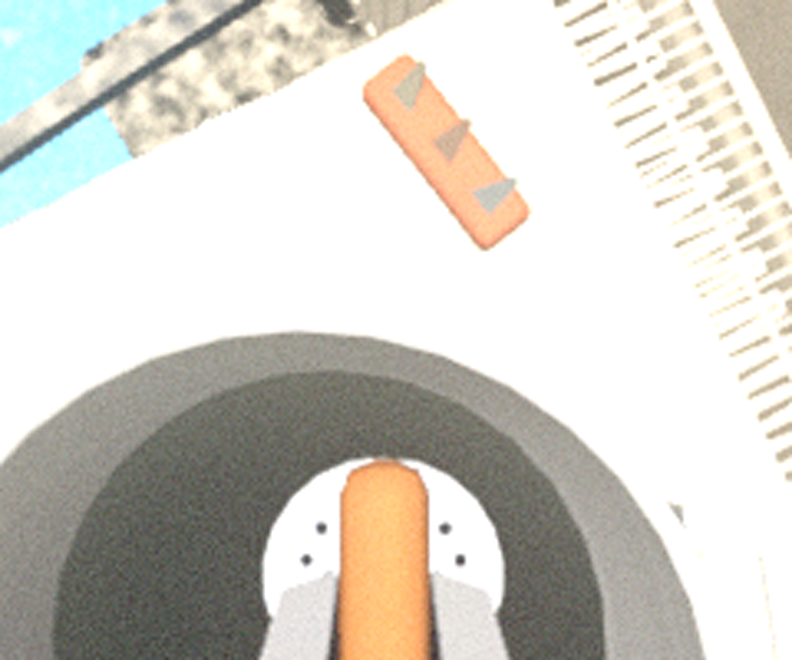

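View pics/s7.png

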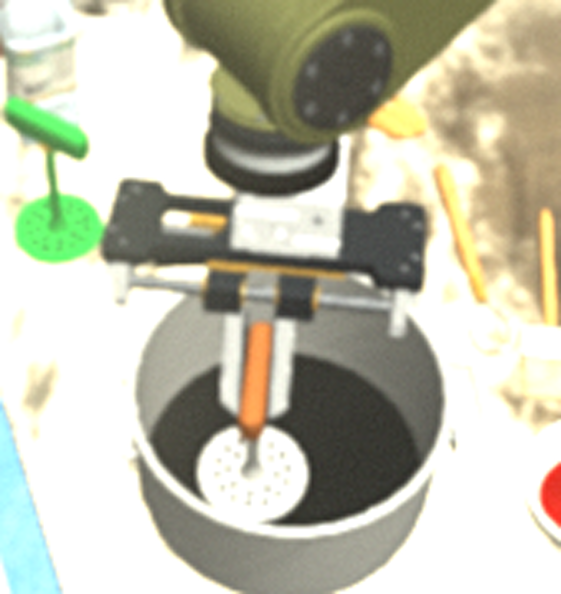

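```bash
python3 - <<'E'
from h import *
w=cam("wrist");s=cam("scene");k=lambda a:np.array(a)/3.3+[160,60]-.35
Fl=k([[263,565],[272,525],[295,488],[325,467],[355,458],[415,459],[450,472],[480,498],[498,530],[505,565]])
for z in(.036,.042,.048,.054): print("flange",z,fitc(onz(w,Fl,z)),fitc(onz(w,Fl,z),.036))
im=s['pixels'][:,:,::-1];b=(285,305,330,345)
g=cv2.cvtColor(im,cv2.COLOR_BGR2GRAY);m=np.zeros_like(g);m[b[1]:b[3],b[0]:b[2]]=(g[b[1]:b[3],b[0]:b[2]]>85)*255
m=cv2.morphologyEx(m,cv2.MORPH_CLOSE,np.ones((5,5)))
for c in cv2.findContours(m,0,1)[0]:
    if cv2.contourArea(c)>300: e=cv2.fitEllipse(cv2.convexHull(c));print(e, onz(s,[e[0]],.05))
o=get_obs();Rm=R.from_euler('xyz',o['eef_rot']).as_matrix();print("grasp pt",o['ee_pos']-Rm[:,0]*.0188)
E
```

```text
flange 0.036 (array([0.51103278, 0.21214186, 0.03827188]), np.float64(0.0003061387631598765)) (array([0.51238542, 0.2146891 , 0.036     ]), np.float64(0.0010409843371930716))
flange 0.042 (array([0.51145505, 0.21296886, 0.03750355]), np.float64(0.00030000032874228575)) (array([0.51235916, 0.21467128, 0.036     ]), np.float64(0.0007367714425251463))
flange 0.048 (array([0.51187733, 0.21379587, 0.03673521]), np.float64(0.00029386148817780317)) (array([0.51232423, 0.214635  , 0.036     ]), np.float64(0.0004512001635897878))
flange 0.054 (array([0.51229961, 0.21462288, 0.03596687]), np.float64(0.00028772187055225095)) (array([0.51227926, 0.21458487, 0.036     ]), np.float64(0.0002885789106974783))
((307.7204895019531, 325.6063232421875), (35.82191848754883, 49.07523727416992), 112.2830810546875) [[0.51126793 0.22084655 0.05      ]]
grasp pt [0.51288115 0.21489385 0.16074476]
```

step_arm:
  motion:
    - [[0.0016,0.0007,-0.0072,0,0,0],[0,0,0,0,0,0],[0.0039,0,0.0009,0,0,0],[0.0039,0,0.0009,0,0,0],[0,0,0,0,0,0]]

```text
time_s: 17.48
ee_pos: [0.5183, 0.2241, 0.1339]
eef_rot: [-3.139, 1.355, 1.105]
force: [-0.1, -0.6, -2.8]
grip_width: 0.0157
```

step_arm:
  motion:
    - [[0.002,0,0.0004,0,0,0],[0.002,0,0.0004,0,0,0],[0,0,0,0,0,0]]

```text
time_s: 17.85
ee_pos: [0.5185, 0.2244, 0.1302]
eef_rot: [-3.141, 1.355, 1.103]
force: [1.0, 0.4, -1.8]
grip_width: 0.0157
```

step_arm:
  motion:
    - [[0.002,0,0.0004,0,0,0],[0.002,0,0.0004,0,0,0],[0,0,0,0,0,0]]

```text
time_s: 18.23
ee_pos: [0.5185, 0.2244, 0.1261]
eef_rot: [-3.14, 1.355, 1.104]
force: [0.2, 1.0, -2.8]
grip_width: 0.0157
```

step_arm:
  motion:
    - [[0.002,0,0.0004,0,0,0],[0,0,0,0,0,0]]

```text
time_s: 18.48
ee_pos: [0.5186, 0.2245, 0.1241]
eef_rot: [-3.141, 1.355, 1.103]
force: [-0.1, -0.1, -2.0]
grip_width: 0.0157
```

Going in freely, so I'll continue.

step_arm:
  motion:
    - [[0.002,0,0.0004,0,0,0],[0.001,0,0.0002,0,0,0],[0,0,0,0,0,0]]

```text
time_s: 18.85
ee_pos: [0.5186, 0.2245, 0.1211]
eef_rot: [-3.141, 1.355, 1.103]
force: [0.2, 0.2, -3.3]
grip_width: 0.0155
```

step_arm:
  motion:
    - [[0.001,0,0.0002,0,0,0],[0,0,0,0,0,0]]

```text
time_s: 19.1
ee_pos: [0.5186, 0.2245, 0.1201]
eef_rot: [-3.141, 1.354, 1.103]
force: [-0.0, -0.3, -3.0]
grip_width: 0.0156
```

step_arm:
  motion:
    - [[0.001,0,0.0002,0,0,0],[0,0,0,0,0,0]]

```text
time_s: 19.35
ee_pos: [0.5186, 0.2246, 0.119]
eef_rot: [-3.141, 1.354, 1.103]
force: [-0.5, 0.1, -3.1]
grip_width: 0.0157
```

step_arm:
  motion:
    - [[0.001,0,0.0002,0,0,0],[0,0,0,0,0,0]]

```text
time_s: 19.6
ee_pos: [0.519, 0.2247, 0.1187]
eef_rot: [3.138, 1.354, 1.099]
force: [-1.5, -0.8, 3.5]
grip_width: 0.0156
```

step_arm:
  motion:
    - [[0.001,0,0.0002,0,0,0],[0,0,0,0,0,0]]

```text
time_s: 19.85
ee_pos: [0.5194, 0.2248, 0.1186]
eef_rot: [3.134, 1.352, 1.095]
force: [-2.9, -1.9, 11.6]
grip_width: 0.0158
```

The contact depth fits the flange being on the floor. I'll relax the grip, then open.

step_arm:
  motion:
    - [[0,0,0,0,0,0],[0,0,0,0,0,0]]
  squeeze: 3

```text
time_s: 20.1
ee_pos: [0.519, 0.2246, 0.1175]
eef_rot: [3.138, 1.354, 1.099]
force: [-1.1, -1.8, 4.8]
grip_width: 0.0163
```

step_arm:
  motion:
    - [[0,0,0,0,0,0],[0,0,0,0,0,0],[0,0,0,0,0,0],[0,0,0,0,0,0]]
  fingers: 0.04

```text
time_s: 20.6
ee_pos: [0.5186, 0.2246, 0.117]
eef_rot: [-3.141, 1.355, 1.103]
force: [0.0, 0.0, -0.8]
grip_width: 0.0398
```

```bash
python3 - <<'E'
from h import *
o=get_obs();print({k:np.round(v,4) for k,v in o.items() if k in('force','ee_pos','time_s','moment','grip_width')})
w=cam("wrist");show(w,"w8",(160,60,400,260),3.3,2); s=cam("scene");show(s,"s8",(230,180,400,360),3.3,2)
E
```

```text
{'time_s': np.float64(20.6), 'ee_pos': array([0.5186, 0.2246, 0.117 ]), 'force': array([ 0.0332,  0.0129, -0.8366]), 'moment': array([-0.1324,  0.1342, -0.0026]), 'grip_width': np.float64(0.0398)}
```

View pics/w8.png

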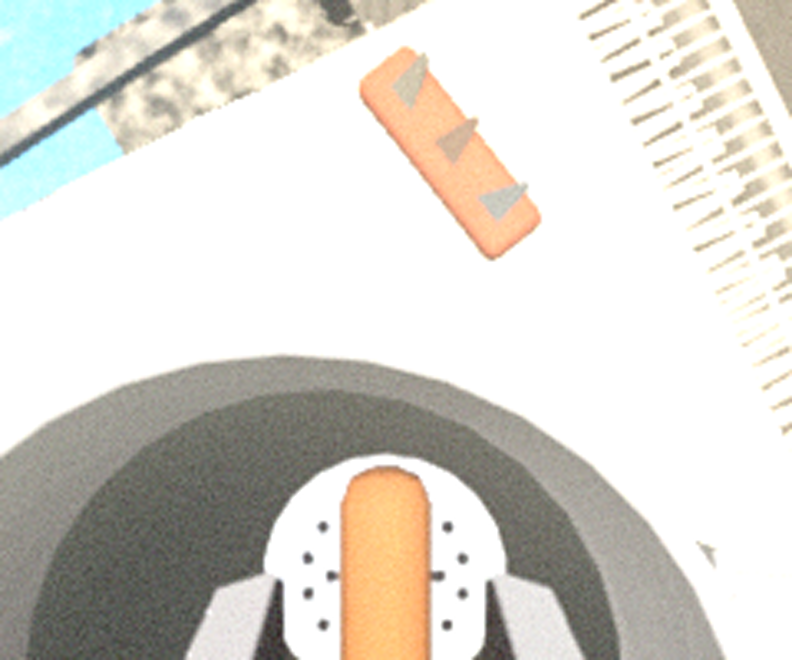

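View pics/s8.png

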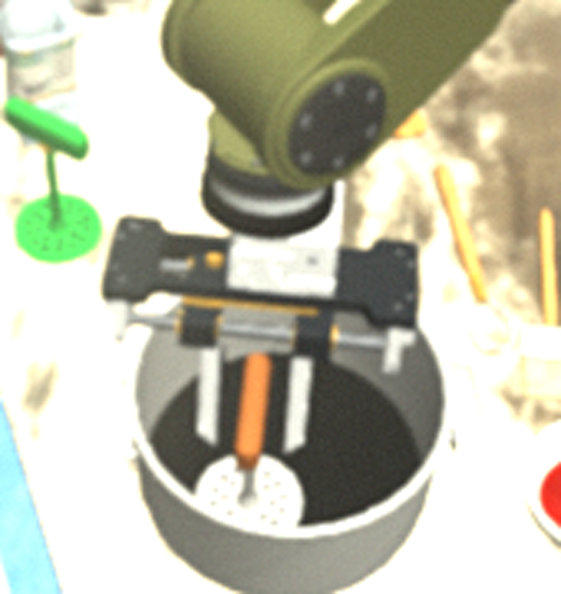

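Released and standing. I'll retreat along the fingers and clear the view.

step_arm:
  motion:
    - [[-0.02,0,0,0,0,0],[-0.04,0,0,0,0,0],[-0.05,0,0,0,0,0],[-0.05,0,0,0,0,0],[0,-0.02,0.05,0,0,0],[0,-0.02,0.05,0,0,0],[0,-0.02,0.05,0,0,0],[0,-0.02,0.05,0,0,0],[0,0,0,0,0,0],[0,0,0,0,0,0]]

```text
time_s: 21.95
ee_pos: [0.3442, 0.0558, 0.2309]
eef_rot: [3.137, 1.354, 1.097]
force: [-0.2, 0.5, 0.3]
grip_width: 0.0404
```

```bash
python3 - <<'E'
from h import *
o=get_obs();print({k:np.round(v,4) for k,v in o.items() if k in('force','ee_pos','time_s','moment','grip_width')})
w=cam("wrist");show(w,"w9"); t=cam("top");show(t,"t9",(120,130,400,310),2.8,1.3); s=cam("scene");show(s,"s9",(230,180,400,360),3.3,2)
E
```

```text
{'time_s': np.float64(21.95), 'ee_pos': array([0.3442, 0.0558, 0.2309]), 'force': array([-0.2453,  0.5241,  0.2544]), 'moment': array([-0.1566,  0.1533,  0.0513]), 'grip_width': np.float64(0.0404)}
```

View pics/w9.png

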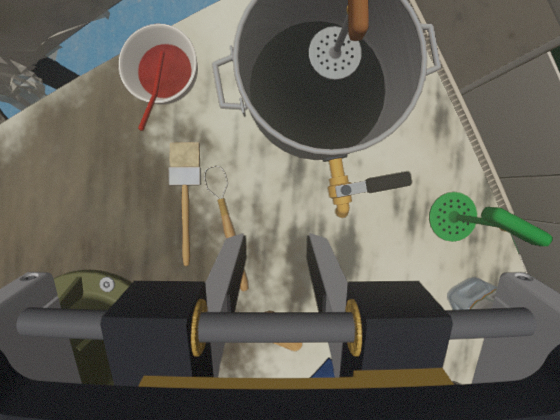

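View pics/t9.png

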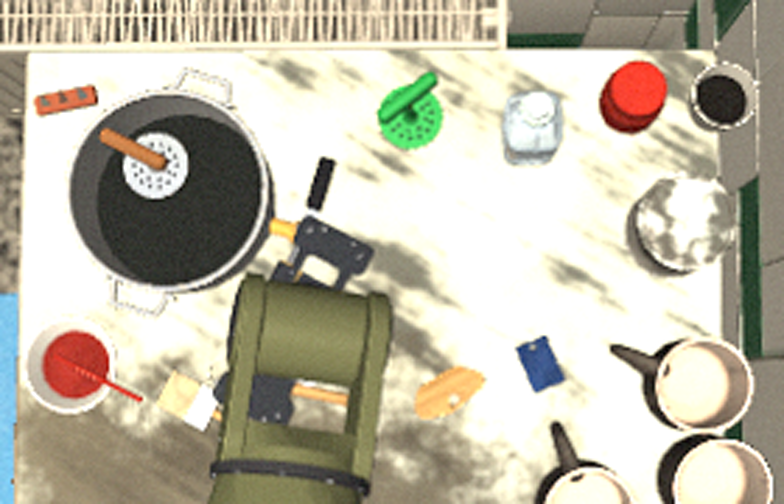

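View pics/s9.png

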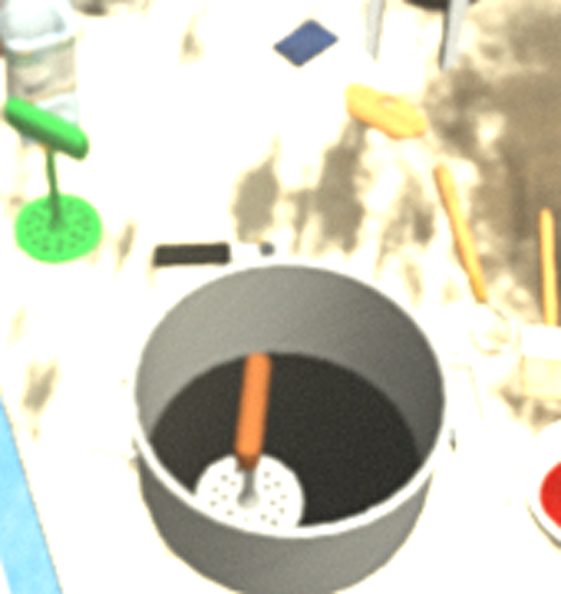

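Everything looks in place. I'll check numerically: grip height (0.138 when home, 0.152 on the floor), tilt and lever angle.

```bash
python3 - <<'E'
from h import *
t=cam("top");s=cam("scene");w=cam("wrist")
L=[]
for c,b in((t,(150,170,185,195)),(s,(295,283,320,325))):
    hsv=cv2.cvtColor(c['pixels'],cv2.COLOR_RGB2HSV);sub=cv2.inRange(hsv,(3,110,40),(18,255,230));m=np.zeros_like(sub);m[b[1]:b[3],b[0]:b[2]]=sub[b[1]:b[3],b[0]:b[2]]
    r=cv2.minAreaRect(max(cv2.findContours(m,0,2)[0],key=cv2.contourArea));print(r);L.append((c,r[0]))
x,res=tri(L);print("grip",x,res)
k=lambda a:np.array(a)/2.8+[120,130]-.35
Fl=k([[122,165],[127,185],[140,197],[157,200],[174,194],[186,178],[188,160],[180,143],[165,133]])
print("flange top",fitc(onz(t,Fl,.026)),fitc(onz(t,Fl,.040)))
p=onz(w,[(344,189),(411,178)],.066);d=p[1]-p[0];print("lever",p,np.degrees(np.arctan2(d[1],d[0])))
E
```

```text
((166.9000244140625, 182.70001220703125), (25.491174697875977, 5.81377649307251), 26.56505012512207)
((306.1158752441406, 303.95733642578125), (9.276249885559082, 34.5650749206543), 6.340190887451172)
grip [0.51688196 0.22043293 0.14034073] [np.float64(0.0003438516366740063), np.float64(0.0003438516366738487)]
flange top (array([0.51493166, 0.21979552, 0.03710633]), np.float64(0.00040814703724362554)) (array([0.51291204, 0.21698345, 0.03678697]), np.float64(0.00040466378107459035))
lever [[0.43560661 0.05386702 0.066     ]
 [0.51627215 0.02849805 0.066     ]] -17.45813899233863
```

```bash
python3 -c "
from station import ticket
print(ticket.hand_in())"
```

```text
the job is handed in; nothing more can be done
None
```

The strainer is standing released and upright in the well, and the drain cock lever is turned shut. I handed the job in at about 22 s; the hand-in gives no verdict.

- **Lever:** I pushed it with closed fingers until it hit its stop, with about 23 N of reaction. It last measured about −17° in the world frame, against an expected −15.5° for shut, which is within my measuring error.
- **Set-down:** I took the wood-gripped steel strainer (not the green one) and set it on the floor near the middle of the tank with about 8 N. It stayed there upright for about 0.5 s before I slid it.
- **Sliding:** I slid it towards a faint dark arc in the pictures that looked like the well's mouth. Friction tilted the strainer about 12° in the grip, so my first try at lowering it caught the rim at about 27 N. I lifted it about 12 mm clear, gripped harder and turned the tool to bring it upright. I then moved it about 7 mm and lowered it in, so it did not slide into the well in one go. It went down freely and stopped with about 14 N.
- **Final checks:** The middle of the grip is at about 0.139–0.140 m, against 0.138 m when home and 0.152 m on the floor. The flange centre and the grip agree within about 2 mm, so it is upright. It stands about 48 mm from the tank's axis, and the robot is touching nothing.
- **Other things on the table:** The items to be left alone looked unmoved in the last top view, as far as that view shows; I did not measure their positions.
- **Disagreement:** The camera estimates of the tank's axis differed by up to about 8 mm between views, so I used their average.

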